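Load a plate magazine under the scanner's spring flap

ROBOT

A 6-joint arm with a two-finger parallel gripper is mounted at the origin on the work surface. World frame = base frame: x ahead of the robot, y to its left, z up, the work surface at z = 0. Lengths are in m, angles in rad, forces in N, time in s.
With the tool pointing down it reaches from about 0.35 to 0.85 m from the base axis. Payload 8.1 kg.
Tool frame: the origin (TCP) lies midway between the tips of the shut fingers; the grasp point (between the pads) lies robot.grasp_offset behind it (robot.grasp_offset is the distance from the TCP to the grasp point, in m); z points along the fingers, y is the direction in which the jaws open and shut (so a half turn about z gives the same grasp; the last joint's range is limited). The gripper opens to 93 mm and grips with 3 to 60 N. Pads are 15 mm wide; open, the fingers measure 128 mm over their backs; the gripper's body (75 mm by 188 mm) begins 65 mm behind the grasp point.
Start: joints at [1.124, 0.13, 1.488, -0, 1.523, -0.085], TCP at [0.212, 0.561, 0.219] pointing down, gripper open.
Joint ranges: [-2.96, 2.96], [-0.89, 2.26], [0.02, 2.5], [-1.34, 4.48], [0, 2.73], [-2.66, 2.66]. Speed limits (rad/s): [2.39, 2.39, 2.79, 3.14, 3.14, 3.14].

INTERFACE

Orientations are given as a rotation vector (axis times angle).
In Python, from plant import robot gives the robot as it stands.
- The arm moves only by the shell command python3 -m handwheel 'ROWS' [OPENING] [FORCE]. ROWS is text: rows parted by semicolons, each of 6 numbers parted by spaces: the shift along the world's x, y, z each as a share of 0.3 m, from -1 to 1, then the turn, a rotation vector about the world's x, y, z each as a share of 45 degrees, from -1 to 1. A call has 1 to 5 rows; each row is the pose to reach, as a shift and turn from the pose commanded when the call began; what a row does not reach only later rows make up. A row lasts 1/10 s, in which the tool goes at most 50 mm and 8.59 degrees, less where a joint would pass 70% of its speed; a pose out of reach is approached as far as the arm can. A call with a number of a shift or a turn outside -1 to 1 is refused whole. A call with a gripper value outside its range is refused whole. OPENING is the closure, from -1 (fully open) to 1 (shut), set as the call begins (- or left out, the last holds). The fingers move at their own pace and stop on an object; FORCE is the grip in N (left out, the last holds). Time passes only in rows, so rows that repeat a pose let the fingers close. It gives the time, the measured TCP pose, the force and the opening at its end, in the units of the state.
- robot.read_state(): the state, without advancing time (a new reading comes with each control period).
- robot.read_camera(name): name is "scene" or "side" or "wrist"; returns (picture, depth): 384x512x3 uint8, red, green, blue; 384x512 float32, m along the optical axis (not along the pixel's ray), 0 where there is no reading.
- robot.camera_model(name): a dict with "camera_matrix" (3x3 intrinsics, pixels), "pose" (4x4, takes a point from camera to world coordinates); the wrist camera has in their place "tool_from_camera" (4x4, takes a point from camera to tool coordinates, whose origin is the TCP and whose axes are the flange's). Camera axes: x right, y down, z forward; pixel columns grow to the right and rows downward; lengths in m; the calibration is good to about 2 mm. A picture is of the moment at which its call begins: read the wrist's pose just before it. camera_model takes no time and is no camera call.
- robot.close_job(): hands the job in, once; it reports no verdict.
Trained networks look in the newest picture that a camera, given by its name, has taken for a name from the list of things; names that differ only in an ending like _2 or _b are one class to them, and where a whole thing is asked for, a point or a joint stands for the part that bears it (a point fixed in the world has none). Each returns a list of dicts, best first, with "conf" (0 to 1); they miss things now and then, are a little off and sometimes report something else, mostly with a low value. They report only what shows in the picture. A call takes as long as a camera call. They do not tell look-alikes from the thing itself.
- robot.look_for(camera, query): "rect" ([centre column, centre row, width, height] in pixels, round what is visible of it).
- robot.silhouettes(camera, query): "pixels" (384x512 bool, what is visible of it) and "rect" ([centre column, centre row, width, height] in pixels, round what is visible of it).
- robot.tip_of(camera, query): "at" ([row, column] in pixels: a listed point, or the origin of a listed thing).
The state is a dict: "t": time; "q": joint angles; "dq": joint speeds; "joint_torque": joint torques, N m; "tool_pos": TCP position; "orientation": TCP orientation; "force": force on the tool from outside, world axes, zero at the start; "wrist_torque": the same for the moment, N m; "opening": finger opening in m.
Only numpy, scipy, OpenCV 4.12 (cv2) and the standard library are available. Lean on these libraries where they do the work, as an engineer would, in place of code of your own. Each camera call takes 0.05 s, during which the arm holds its last target.

TASK

Load the glass-plate magazine with the orange tab into the scanner bay without picking it up: with one fingertip press the yellow plate down to hold the spring-closed flap open, and meanwhile with the other fingertip push the magazine by its orange tab along the lane, under the flap, until it is fully home against the end stop. Then let go so that the flap springs fully shut behind it, and leave everything else on the table as it stands.

Things in the scene. Friction and masses are not known exactly. Their poses are not given: they have to be found in the camera images.
- bay: Scanner loading bay, fixed: white base plate 360 x 150 x 4 mm. Origin: on the lane's centre line at table height, in the plane of the flap's lip. +x: along the lane, the way the magazine goes in; +y: towards the yellow press plate; z up. Lane floor 4 mm above the table, 69 mm wide between aluminium rails (to y = 38 mm either side, top at z = 20 mm, x = -125 to +70 mm).
- stop (a point): End stop, the face of the low grey scanner head (50 mm high) that closes the lane 68 mm beyond the bay's origin. Point: middle of the lane, 20 mm above the table. Axes as the bay's.
- flap (a joint): Flap angle: 0 = shut, 0.6 rad = widest. Sprung shut; its hinge runs along the lane at y = +42 mm, z = 13 mm of the bay. Pressing the yellow plate down opens it; 4 to 7 N near the plate's outer half holds it at 0.45 rad; let go, it springs back. The magazine's body passes under the lip only above 0.29 rad. If the magazine is not far enough in, the flap rests on it and cannot shut.
- lip (a point): Point on the flap: middle of the blue lip's lower edge, which blocks the mouth. Lip 4 mm thick (bay x = 0 to 4 mm), y = -30 to +5 mm; shut, it hangs to 31 mm above the table. It is carried by the flap's clear cover over the lane, bay x = 0 to 66 mm, top 49 mm above the table when shut.
- press_plate (a point): Point on the flap: middle of the top of the yellow press plate, a 4 mm sheet along bay x = -195 to -5 mm on the other side of the hinge. Shut, it slopes up outwards from y = 51 mm to its outer edge at y = 84 mm, 38 mm above the table. Pressed to 0.45 rad it lies level over y = 52 to 90 mm, top 17 mm above the table. A finger can slide along it in x while pressing.
- magazine: Magazine to load, 0.15 to 0.31 kg, in the lane before the flap. Grey body 60 x 64 x 38 mm (x, y, z), black top pane; orange tab 40 mm wide, 24 mm high, sticks 36 mm out of its -x face, away from the flap. Origin: centre of the body's underside; front face at x = +30, tab's rear face at x = -66 mm. Home: origin at bay x = +38 mm, body wholly past the lip, tab 28 mm out of the mouth.
- spare_magazine: Bystander: an equal magazine with a green tab, elsewhere on the table. Same shape and origin.
- tape_roll: Bystander: white roll of tape standing on end, 64 mm diameter, 45 mm high, to the bay's -y side. Origin: centre of its underside.
- bottle: Bystander: amber bottle, 44 mm diameter, 110 mm high, to the bay's -y side. Origin: centre of its underside.
- cup: Bystander: white plastic cup, 68 mm rim, 60 mm high, to the bay's +y side. Origin: centre of its underside.
- jar: Bystander: clear jar with black cap, 52 mm diameter, 60 mm high, to the bay's +y side. Origin: centre of its underside.
- brush: Bystander: brush lying on the left of the table. Origin: centre of its underside.
- spatula: Bystander: spatula lying on the left of the table. Origin: centre of its underside.
There are look-alikes about, which are no part of the job. What is shaped like the magazine but pink or purple is not meant.

How it is judged:
By the outcome, as a careful person would: the job done as asked, in the order asked, and still so for the second after the job is handed in, with the robot touching nothing.
It also fails if it takes over 35 s, if anything falls off the work surface, if the arm or the gripper's body presses on something with over 40 N, if the wrist force passes 120 N, or if a joint passes its speed limit or range.

## Working session

There is one attempt and no reset: what is moved stays moved. The work goes in short steps, Python scripts to look and compute and a shell command to move; the robot and the scene stay as the last step left them, time stands still between calls to the robot, and variables do not carry over. Pictures are saved under pics/ and viewed, and the job is handed in when it is done.

```bash
ls; mkdir -p pics; cat > h.py <<'E'
import numpy as np, cv2
from plant import robot
def snap(n,f):
    im,d=robot.read_camera(n); cv2.imwrite('pics/'+f,im[:,:,::-1]); np.savez('pics/'+f[:-4]+'.npz',im=im,d=d); return im,d
def world(n,d,mask=None):
    m=robot.camera_model(n);K=m['camera_matrix'];v,u=np.indices(d.shape)
    P=np.stack([(u-K[0][2])/K[0][0]*d,(v-K[1][2])/K[1][1]*d,d,np.ones_like(d)],-1)
    return (P@np.array(m['pose']).T)[...,:3]
E
python3 - <<'E'
from h import *
s=robot.read_state();print({k:np.round(v,3) for k,v in s.items()}, robot.grasp_offset)
snap('scene','s1.png');snap('side','d1.png')
for c in('scene','side'):
    m=robot.camera_model(c);print(np.round(m['pose'],3),m['camera_matrix'])
    for q in('magazine','press_plate','lip','stop','bay'):
        print(c,q,[(np.round(r['at'],1),round(r['conf'],2)) for r in robot.tip_of(c,q)])
E
```

```text
pics
{'t': np.float64(0.0), 'q': array([ 1.124,  0.131,  1.489, -0.   ,  1.523, -0.085]), 'dq': array([ 0.001,  0.001,  0.002, -0.   , -0.002, -0.002]), 'joint_torque': array([ 1.0000e-03, -5.5982e+01, -4.9178e+01,  7.7000e-02,  3.5000e-02,
       -0.0000e+00]), 'tool_pos': array([0.212, 0.561, 0.218]), 'orientation': array([-5.65e-01, -3.09e+00,  3.00e-03]), 'force': array([-0.342,  0.178,  0.369]), 'wrist_torque': array([-0.029,  0.012, -0.001]), 'opening': np.float64(0.093)} 0.0188
[[ 0.355  0.688 -0.633  1.387]
 [ 0.935 -0.255  0.247 -0.312]
 [ 0.008 -0.679 -0.734  1.019]
 [ 0.     0.     0.     1.   ]] [[460.39997965   0.         252.0095059 ]
 [  0.         460.39997965 196.83042065]
 [  0.           0.           1.        ]]
scene magazine [(array([233. , 196.5]), 0.93), (array([140.1, 310.8]), 0.93), (array([290. , 194.9]), 0.78), (array([166.9, 220.3]), 0.64), (array([196.5, 286. ]), 0.57)]
scene press_plate [(array([179.3, 300.1]), 0.84)]
scene lip [(array([208.6, 287.4]), 0.8), (array([197.4, 281.8]), 0.71)]
scene stop [(array([226.7, 300.9]), 0.88), (array([210.3, 288.2]), 0.57), (array([178.3, 405.9]), 0.24)]
scene bay [(array([215.4, 292.3]), 0.78), (array([181. , 403.4]), 0.18)]
[[ 9.300e-01 -2.120e-01  3.000e-01  1.240e-01]
 [-3.680e-01 -5.340e-01  7.620e-01 -1.098e+00]
 [-1.000e-03 -8.190e-01 -5.740e-01  9.020e-01]
 [ 0.000e+00  0.000e+00  0.000e+00  1.000e+00]] [[459.1542461    0.         257.34551773]
 [  0.         459.1542461  188.04223882]
 [  0.           0.           1.        ]]
side magazine [(array([233.2, 341. ]), 0.88), (array([234.1, 284.1]), 0.84), (array([226.9, 195.3]), 0.62), (array([187.9, 243.9]), 0.6), (array([172.8, 169.1]), 0.59)]
side press_plate [(array([173.2, 223.9]), 0.82)]
side lip [(array([179.9, 263.3]), 0.83), (array([185.6, 258.9]), 0.49)]
side stop [(array([175.8, 276.2]), 0.97)]
side bay [(array([185.4, 259.4]), 0.96)]
```

View pics/s1.png

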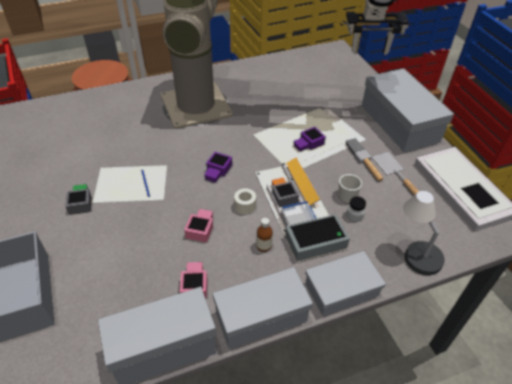

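View pics/d1.png

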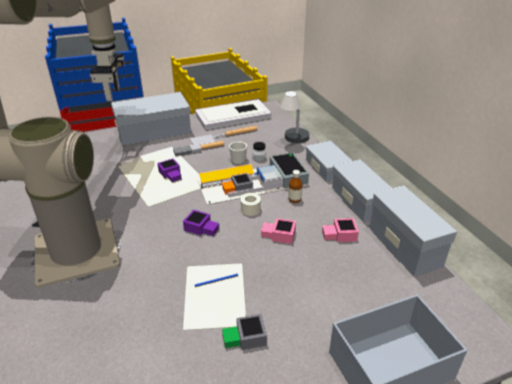

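The orange-tabbed magazine sits in the bay (scene ≈(285,190), side ≈(240,183)), with the yellow plate beside it. I'll measure next.

```bash
cat > m.py <<'E'
from h import *
import sys
tops=[]
for c,f in(('scene','s1'),('side','d1')):
    z=np.load(f'pics/{f}.npz');im=z['im'];P=world(c,z['d'])
    hsv=cv2.cvtColor(im,cv2.COLOR_RGB2HSV);H,S,V=[hsv[...,i].astype(int) for i in range(3)]
    print(c)
    reg=(P[...,0]>.3)&(P[...,0]<.9)&(P[...,1]>-.2)&(P[...,1]<.3)&(P[...,2]<.1)&(P[...,2]>-.02)
    for n,m in(('yellow',(H>18)&(H<26)&(S>170)&(V>150)),('orange',(H>5)&(H<15)&(S>170)&(V>150)),('dark',(V<50)),('blue',(H>95)&(H<120)&(S>60)&(V>130))):
        p=P[m&reg]; 
        if len(p)<5: print(n,len(p));continue
        if n=='yellow':
            r=cv2.minAreaRect((p[:,:2]*1000).astype(np.float32));print(r,cv2.boxPoints(r))
        vv,uu=np.where(m&reg)
        print(n,len(p),np.round(np.median(p,0),4),np.round(np.percentile(p,2,0),3),np.round(np.percentile(p,98,0),3),uu.min(),uu.max(),vv.min(),vv.max())
E
python3 m.py; python3 - <<'E'
import cv2,numpy as np
a=cv2.imread('pics/s1.png')[140:260,230:380];b=cv2.imread('pics/d1.png')[120:220,170:320]
cv2.imwrite('pics/c1.png',cv2.resize(a,None,fx=5,fy=5,interpolation=cv2.INTER_CUBIC));cv2.imwrite('pics/c2.png',cv2.resize(b,None,fx=5,fy=5,interpolation=cv2.INTER_CUBIC))
E
```

```text
scene
((520.712890625, 187.21473693847656), (28.228479385375977, 180.6827392578125), 87.26292419433594) [[429.8006  177.43065]
 [610.27716 168.80254]
 [611.6252  196.99883]
 [431.14862 205.62694]]
yellow 437 [0.528  0.1869 0.0283] [0.437 0.172 0.02 ] [0.607 0.202 0.036] 289 317 160 202
orange 28 [0.498  0.1189 0.0269] [0.491 0.104 0.023] [0.505 0.133 0.032] 273 283 179 183
dark 1455 [0.7112 0.1212 0.0522] [ 0.345 -0.169  0.036] [0.764 0.293 0.061] 190 364 132 278
blue 12 [0.6206 0.1325 0.0483] [0.618 0.086 0.043] [0.665 0.149 0.051] 284 314 202 216
side
((518.5992431640625, 216.044677734375), (99.1008071899414, 191.35435485839844), 89.14839172363281) [[422.19617 167.92178]
 [613.5294  165.07773]
 [615.0023  264.16757]
 [423.66907 267.01163]]
yellow 447 [0.5078 0.1884 0.0266] [ 0.426  0.17  -0.002] [0.605 0.257 0.036] 200 252 165 182
orange 40 [0.4932 0.1006 0.0194] [0.48  0.097 0.01 ] [0.517 0.136 0.028] 222 234 181 193
dark 636 [0.6823 0.1145 0.0476] [ 0.336 -0.168  0.033] [0.757 0.287 0.058] 164 340 143 230
blue 36 [0.6155 0.1266 0.0448] [ 0.611  0.08  -0.004] [0.661 0.229 0.049] 255 271 165 179
```

View pics/c1.png

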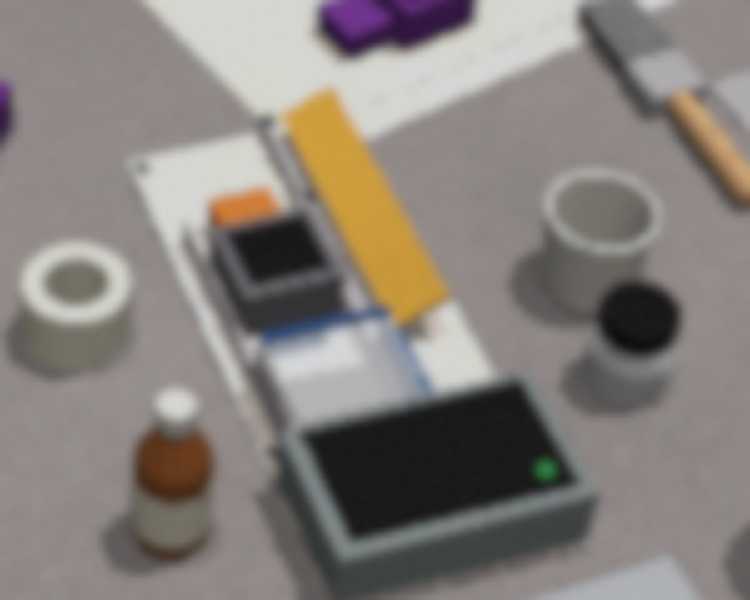

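View pics/c2.png

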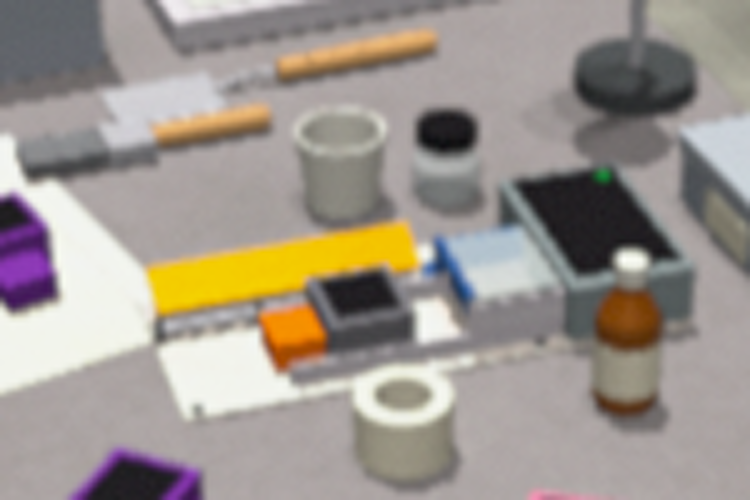

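```bash
python3 -m handwheel '0.1 -0.13 0 0 0 0.1;0.2 -0.27 0 0 0 0.2;0.3 -0.41 0.02 0 0 0.3;0.4 -0.55 0.04 0 0 0.41;0.5 -0.68 0.06 0 0 0.41' && python3 -m handwheel '0.1 -0.14 0 0 0 0;0.2 -0.28 0.04 0 0 0;0.3 -0.42 0.08 0 0 0;0.4 -0.55 0.1 0 0 0;0.45 -0.65 0.1 0 0 0' && python3 - <<'E'
from h import *
s=robot.read_state();print(s['t'],s['tool_pos'],s['orientation'])
m=robot.camera_model('wrist');print({k:np.round(v,3) for k,v in m.items()})
E
```

```text
t: 1.1
tool_pos: [0.3599, 0.3595, 0.2364]
orientation: [0.057, 3.141, 0.0]
force: [1.1, -0.5, -0.2]
opening: 0.0927
t: 1.6
tool_pos: [0.4962, 0.164, 0.2675]
orientation: [0.064, 3.138, 0.001]
force: [0.3, 1.1, -1.0]
opening: 0.0931
1.6 [0.49622891 0.16403723 0.26749064] [6.39250967e-02 3.13825517e+00 6.18124346e-04]
{'camera_matrix': array([[315.969,   0.   , 254.074],
       [  0.   , 315.969, 191.181],
       [  0.   ,   0.   ,   1.   ]]), 'tool_from_camera': array([[ 0.   , -0.955, -0.296,  0.082],
       [ 1.   ,  0.001, -0.   , -0.   ],
       [ 0.   , -0.296,  0.955, -0.165],
       [ 0.   ,  0.   ,  0.   ,  1.   ]])}
```

```bash
cat >> h.py <<'E'
from scipy.spatial.transform import Rotation as R
def wsnap(f):
    s=robot.read_state();im,d=robot.read_camera('wrist')
    m=robot.camera_model('wrist');T=np.eye(4);T[:3,:3]=R.from_rotvec(s['orientation']).as_matrix();T[:3,3]=s['tool_pos'];T=T@np.array(m['tool_from_camera'])
    K=m['camera_matrix'];v,u=np.indices(d.shape)
    P=np.stack([(u-K[0][2])/K[0][0]*d,(v-K[1][2])/K[1][1]*d,d,np.ones_like(d)],-1)@T.T
    cv2.imwrite('pics/'+f,im[:,:,::-1]);np.savez('pics/'+f[:-4]+'.npz',im=im,d=d,P=P[...,:3],T=T,K=K);return im,d,P[...,:3]
E
python3 - <<'E'
from h import *
wsnap('w1.png')
for q in('magazine','press_plate','lip','stop','bay'):
    print(q,[(np.round(r['at'],1),round(r['conf'],2)) for r in robot.tip_of('wrist',q)])
E
```

```text
magazine [(array([44.3, 99.4]), 0.87), (array([193.5, 225.6]), 0.83), (array([222.4,  39.6]), 0.69), (array([ 26.3, 366. ]), 0.61), (array([232. , 225.4]), 0.4)]
press_plate [(array([173.9, 274. ]), 0.6)]
lip [(array([244.2, 216.1]), 0.6), (array([140.3, 448.8]), 0.35)]
stop [(array([281.5, 224.6]), 0.84)]
bay [(array([233.2, 225.1]), 0.92)]
```

View pics/w1.png

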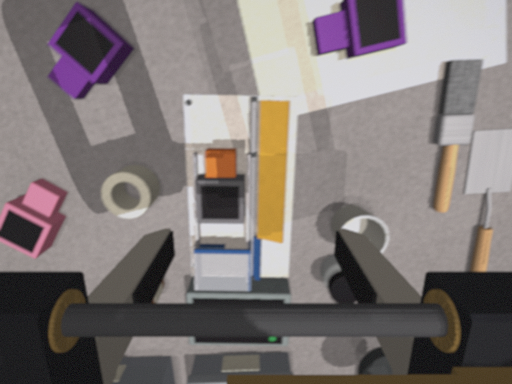

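```bash
python3 - <<'E'
from h import *
z=np.load('pics/w1.npz');im,P=z['im'],z['P']
hsv=cv2.cvtColor(im,cv2.COLOR_RGB2HSV);H,S,V=[hsv[...,i].astype(int) for i in range(3)]
vv,uu=np.indices(H.shape);reg=(uu>180)&(uu<300)&(vv>90)&(vv<300)
for n,m in(('yellow',(H>15)&(H<28)&(S>150)&(V>120)),('orange',(H>3)&(H<14)&(S>150)&(V>100)),('blue',(H>100)&(H<130)&(S>120)&(V>60)),('pane',(V<45)&(vv<230))):
    m=(m&reg).astype(np.uint8); k,l,st,_=cv2.connectedComponentsWithStats(m); m=l==1+np.argmax(st[1:,4])
    p=P[m];r=cv2.minAreaRect((p[:,:2]*1000).astype(np.float32))
    print(n,len(p),np.round(p.mean(0),4),np.round(np.percentile(p,1,0),4),np.round(np.percentile(p,99,0),4),'rect',np.round(r[0],1),np.round(r[1],1),round(r[2],1))
    if n in('yellow',):
        np_=np.array([(r_,np.median(uu[r_][m[r_]])) for r_ in range(H.shape[0]) if m[r_].any()])
        xs=np.array([P[int(a),int(b)] for a,b in np_]);print('slope deg',np.degrees(np.polyfit(xs[5:-5,0],xs[5:-5,1],1)[0]))
# base plate white edges at z~0.004
q=P[reg]; 
for u in(190,222,240,252,257,290): print(u,[tuple(np.round(P[v,u],3)) for v in(105,125,140,165,200)])
print('col230',[(v,tuple(np.round(P[v,222],3))) for v in range(92,300,6)])
print('row133',[(u,tuple(np.round(P[133,u],3))) for u in range(180,304,4)])
E
```

```text
yellow 3386 [0.5117 0.1864 0.0286] [0.4261 0.1672 0.0033] [0.6089 0.2049 0.0355] rect [514.8 185.6] [ 39.7 202.3] 89.4
slope deg -3.3212750707023693
orange 733 [0.4999 0.1209 0.0295] [0.4822 0.1011 0.0244] [0.519 0.138 0.029] rect [465.2 130.2] [ 42.7 119.5] 74.3
blue 183 [0.6498 0.1607 0.0171] [0.6166 0.1564 0.0141] [0.6807 0.1644 0.0193] rect [650.2 161. ] [ 7.5 67.7] 88.0
pane 768 [0.543  0.117  0.0419] [0.5276 0.0953 0.0396] [0.5666 0.1399 0.0434] rect [489.6 127.2] [ 47.1 165.1] 78.3
190 [(np.float64(0.426), np.float64(0.083), np.float64(0.003)), (np.float64(0.452), np.float64(0.08), np.float64(0.003)), (np.float64(0.471), np.float64(0.078), np.float64(0.003)), (np.float64(0.506), np.float64(0.074), np.float64(0.003)), (np.float64(0.557), np.float64(0.069), np.float64(0.002))]
222 [(np.float64(0.428), np.float64(0.124), np.float64(0.001)), (np.float64(0.453), np.float64(0.122), np.float64(0.002)), (np.float64(0.473), np.float64(0.121), np.float64(0.003)), (np.float64(0.502), np.float64(0.121), np.float64(0.027)), (np.float64(0.546), np.float64(0.12), np.float64(0.041))]
240 [(np
[... 4843 characters left out ...]
), np.float64(0.173), np.float64(0.004))), (264, (np.float64(0.464), np.float64(0.178), np.float64(0.024))), (268, (np.float64(0.464), np.float64(0.183), np.float64(0.023))), (272, (np.float64(0.463), np.float64(0.188), np.float64(0.028))), (276, (np.float64(0.464), np.float64(0.193), np.float64(0.029))), (280, (np.float64(0.463), np.float64(0.198), np.float64(0.032))), (284, (np.float64(0.463), np.float64(0.202), np.float64(0.035))), (288, (np.float64(0.463), np.float64(0.207), np.float64(0.036))), (292, (np.float64(0.468), np.float64(0.216), np.float64(0.002))), (296, (np.float64(0.468), np.float64(0.221), np.float64(0.003))), (300, (np.float64(0.468), np.float64(0.227), np.float64(0.0)))]
```

```bash
python3 - <<'E'
import cv2
a=cv2.imread('pics/w1.png')[85:315,150:360];cv2.imwrite('pics/w1c.png',cv2.resize(a,None,fx=2.6,fy=2.6,interpolation=cv2.INTER_CUBIC))
E
```

```text
(no output)
```

View pics/w1c.png

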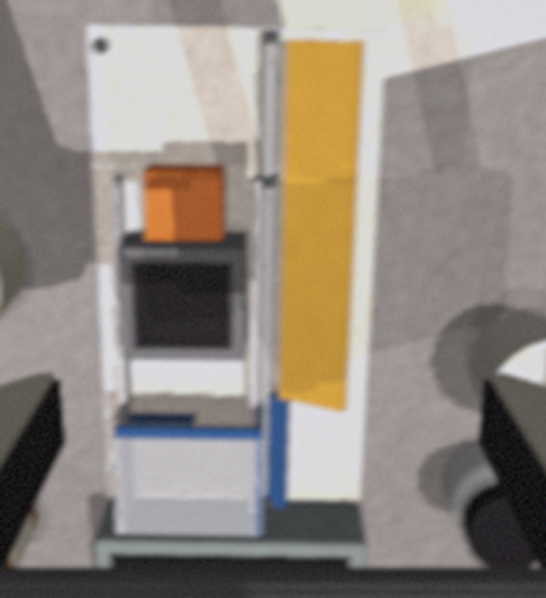

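```bash
python3 - <<'E'
from h import *
z=np.load('pics/w1.npz');im,P=z['im'],z['P']
hsv=cv2.cvtColor(im,cv2.COLOR_RGB2HSV);H,S,V=[hsv[...,i].astype(int) for i in range(3)]
vv,uu=np.indices(H.shape);T,K=z['T'],z['K']
def ray(u,v,zz):
    d=T[:3,:3]@np.linalg.inv(K)@np.array([u,v,1.]);return T[:3,3]+d*(zz-T[2,3])/d[2]
m=(H>15)&(H<28)&(S>150)&(V>120)&(uu>240)&(uu<300)&(vv>95)&(vv<245)
L=[];Rr=[]
for v in range(105,232):
    c=np.where(m[v])[0]
    L.append(ray(c.min()-.5,v,.022));Rr.append(ray(c.max()+.5,v,.036))
for e in(L,Rr):
    e=np.array(e);f=np.polyfit(e[:,0]-.52,e[:,1],1);print('edge',np.degrees(np.arctan(f[0])),f[1],np.std(np.polyval(f,e[:,0]-.52)-e[:,1]))
# orange tab left/right edges and rear (top)
o=(H>3)&(H<14)&(S>150)&(V>90)&(uu>195)&(uu<245)&(vv>140)&(vv<185)
ys=np.where(o.any(1))[0];print('orange rows',ys.min(),ys.max(),[tuple(np.where(o[v])[0][[0,-1]]) for v in(152,156,160,165,170,175)])
for v in(148,149,150,151):print(v,np.where(o[v])[0])
print('tab rear top@28',ray(221,ys.min()-.5,.028),'L/R',ray(np.where(o[165])[0][0]-.5,165,.028),ray(np.where(o[165])[0][-1]+.5,165,.028))
# side base plate edges via height step / whiteness
for v in(108,120,130):
    g=im[v].astype(int).sum(1);print(v,[ray(u,v,.004)[:2].round(4) for u in range(180,300) if abs(g[u+1]-g[u-1])>200])
b=(H>100)&(H<130)&(S>120)&(V>60)&(uu>190)&(uu<250)&(vv>235)&(vv<260)
for u in range(198,250,8):
    c=np.where(b[:,u])[0]; print(u,c, ray(u,c.min()-.5,.049).round(4) if len(c) else'')
E
```

```text
edge -3.2778807355714923 0.1699907957721082 0.0003969252677894252
edge -3.3807378974456768 0.2013566844220778 0.00036842345767274166
orange rows 150 177 [(np.int64(207), np.int64(234)), (np.int64(207), np.int64(234)), (np.int64(207), np.int64(234)), (np.int64(209), np.int64(234)), (np.int64(207), np.int64(234)), (np.int64(205), np.int64(235))]
148 []
149 []
150 [207 208 209 210 211 212 213 214 215 216 217 218 219 220 221 222 223 224
 225 226 227 228 229 230 231 232 233 234]
151 [207 208 209 210 211 212 213 214 215 216 217 218 219 220 221 222 223 224
 225 226 227 228 229 230 231 232 233 234]
tab rear top@28 [0.48180935 0.12167818 0.028     ] L/R [0.50147258 0.10391627 0.028     ] [0.50284089 0.13783405 0.028     ]
108 []
120 []
130 []
198 [249 250 251] [0.6108 0.0835 0.049 ]
206 [249 250 251] [0.6113 0.0943 0.049 ]
214 [246 249 250 251] [0.6072 0.1054 0.049 ]
222 [246 249 250 251 252] [0.6077 0.1161 0.049 ]
230 [250 251 252] [0.6141 0.1265 0.049 ]
238 [250 251 252] [0.6145 0.1372 0.049 ]
246 [250 251 252] [0.6149 0.148  0.049 ]
```

```bash
python3 -m handwheel '-0.05 -0.01 0 0 0 -0.022;-0.097 -0.018 -0.1 0 0 -0.022;-0.097 -0.018 -0.25 0 0 -0.022;-0.097 -0.018 -0.4 0 0 -0.022;-0.097 -0.018 -0.55 0 0 -0.022' -0.5 && python3 -m handwheel '0 0 -0.06 0 0 0;0 0 -0.1 0 0 0;0 0 -0.1 0 0 0;0 0 -0.1 0 0 0' && python3 - <<'E'
from h import *
s=robot.read_state();print(s['t'],s['tool_pos'],s['orientation'],s['force'])
snap('side','d2.png');snap('scene','s2.png');wsnap('w2.png')
a=cv2.imread('pics/d2.png')[100:220,150:320];b=cv2.imread('pics/s2.png')[120:250,220:370]
cv2.imwrite('pics/x2.png',np.hstack([cv2.resize(a,(400,300),interpolation=2),cv2.resize(b,(400,300),interpolation=2)]))
E
```

```text
t: 2.4
tool_pos: [0.4645, 0.1624, 0.0999]
orientation: [0.085, 3.139, 0.001]
force: [0.3, -0.1, -0.3]
opening: 0.0697
t: 2.8
tool_pos: [0.4658, 0.1616, 0.0723]
orientation: [0.088, 3.139, 0.001]
force: [-0.1, 0.1, 0.1]
opening: 0.0695
2.8 [0.46584259 0.16160742 0.07228524] [8.79183915e-02 3.13875200e+00 7.66855761e-04] [-0.09064774  0.06413243  0.10172834]
```

View pics/x2.png

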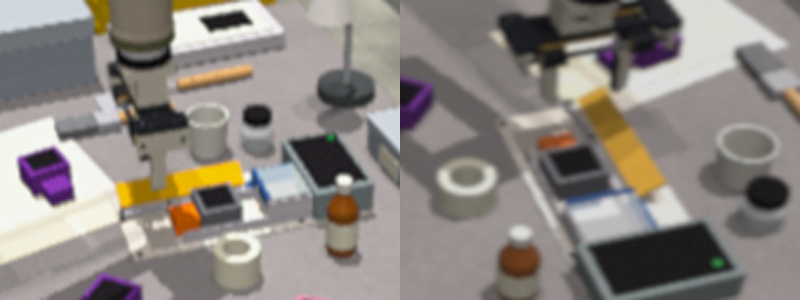

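View pics/w2.png

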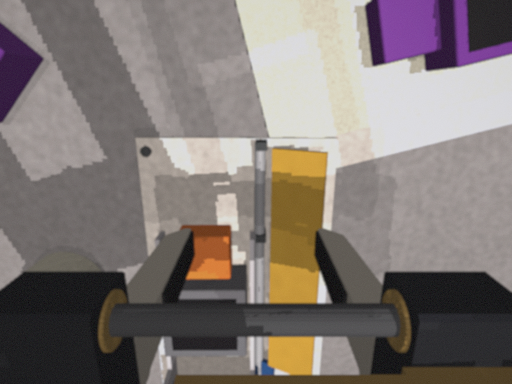

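```bash
python3 -m handwheel '0 -0.01 -0.03 0 0 0;0 -0.01 -0.07 0 0 0;0 -0.01 -0.1 0 0 0;0 -0.01 -0.1 0 0 0'  && python3 -m handwheel '0 0 -0.02 0 0 0;0 0 -0.04 0 0 0;0 0 -0.06 0 0 0;0 0 -0.07 0 0 0;0 0 -0.07 0 0 0' && python3 - <<'E'
from h import *
s=robot.read_state();print(s['t'],s['tool_pos'],s['force'])
snap('side','d3.png');snap('scene','s3.png');wsnap('w3.png')
a=cv2.imread('pics/d3.png')[110:210,170:310];b=cv2.imread('pics/s3.png')[130:250,230:370]
cv2.imwrite('pics/x3.png',np.hstack([cv2.resize(a,(400,300),interpolation=2),cv2.resize(b,(400,300),interpolation=2)]))
E
```

```text
t: 3.35
tool_pos: [0.4634, 0.1573, 0.0387]
orientation: [-0.09, -3.137, 0.001]
force: [-0.3, -0.7, -0.5]
opening: 0.0695
t: 3.85
tool_pos: [0.4662, 0.1586, 0.0205]
orientation: [0.09, 3.138, 0.002]
force: [-0.6, 1.4, 5.4]
opening: 0.0698
3.85 [0.46617952 0.15857927 0.02047374] [-0.587269    1.40377542  5.39038692]
```

View pics/x3.png

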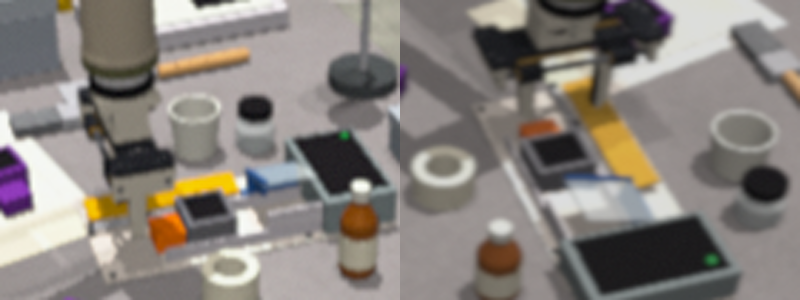

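View pics/w3.png

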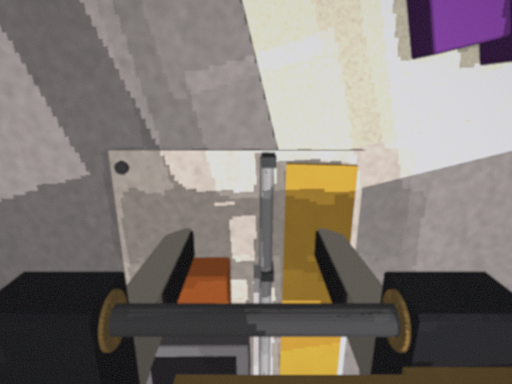

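The flap is open at about 0.4 rad (lip raised in the side view), and the left finger stands behind the tab. Pressing slightly lower and starting the push.

```bash
python3 -m handwheel '0 0 -0.012 0 0 0;0.02 -0.001 -0.012 0 0 0;0.045 -0.0025 -0.012 0 0 0;0.07 -0.004 -0.012 0 0 0;0.095 -0.0055 -0.012 0 0 0'; python3 -m handwheel '0.025 -0.0015 0 0 0 0;0.05 -0.003 0 0 0 0;0.075 -0.0045 0 0 0 0;0.08 -0.005 0 0 0 0'; python3 - <<'E'
from h import *
s=robot.read_state();print(s['t'],s['tool_pos'],s['force'])
snap('side','d4.png');snap('scene','s4.png')
a=cv2.imread('pics/d4.png')[110:210,170:310];b=cv2.imread('pics/s4.png')[130:250,230:370]
cv2.imwrite('pics/x4.png',np.hstack([cv2.resize(a,(400,300),interpolation=2),cv2.resize(b,(400,300),interpolation=2)]))
E
```

```text
t: 4.5
tool_pos: [0.4932, 0.1564, 0.0164]
orientation: [-0.089, -3.139, -0.0]
force: [-5.9, 0.4, 6.6]
opening: 0.0696
t: 4.9
tool_pos: [0.5177, 0.1548, 0.0165]
orientation: [-0.09, -3.139, -0.0]
force: [-6.5, 0.6, 6.7]
opening: 0.0697
4.9 [0.51772151 0.15481601 0.01649832] [-6.52288011  0.5965569   6.71019414]
```

View pics/x4.png

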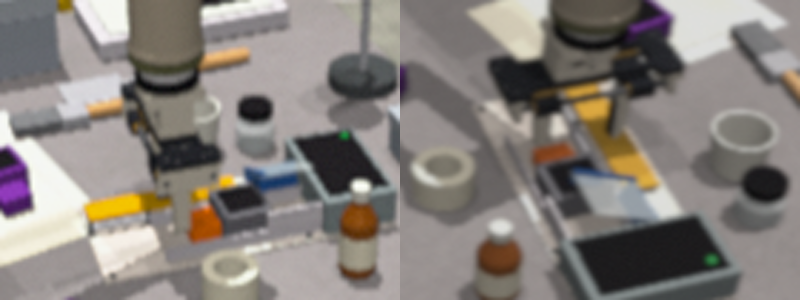

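```bash
python3 -m handwheel '0.03 -0.0017 0 0 0 0;0.06 -0.0035 0 0 0 0;0.09 -0.005 0 0 0 0;0.12 -0.007 0 0 0 0;0.15 -0.0085 0 0 0 0'; python3 -m handwheel '0.01 -0.0006 0 0 0 0;0.02 -0.001 0 0 0 0;0.02 -0.001 0 0 0 0'; python3 - <<'E'
from h import *
s=robot.read_state();print(s['t'],s['tool_pos'],s['force'])
snap('side','d5.png');snap('scene','s5.png')
a=cv2.imread('pics/d5.png')[110:210,170:310];b=cv2.imread('pics/s5.png')[130:250,230:370]
cv2.imwrite('pics/x5.png',np.hstack([cv2.resize(a,(400,300),interpolation=2),cv2.resize(b,(400,300),interpolation=2)]))
E
```

```text
t: 5.5
tool_pos: [0.5622, 0.1523, 0.0163]
orientation: [-0.089, -3.139, -0.0]
force: [-5.4, 0.1, 5.6]
opening: 0.0697
t: 5.8
tool_pos: [0.5686, 0.1519, 0.0165]
orientation: [-0.089, -3.139, -0.0]
force: [-3.3, -0.5, 6.7]
opening: 0.0697
5.8 [0.56858973 0.15192775 0.01648567] [-3.30731    -0.53780243  6.65228207]
```

View pics/x5.png

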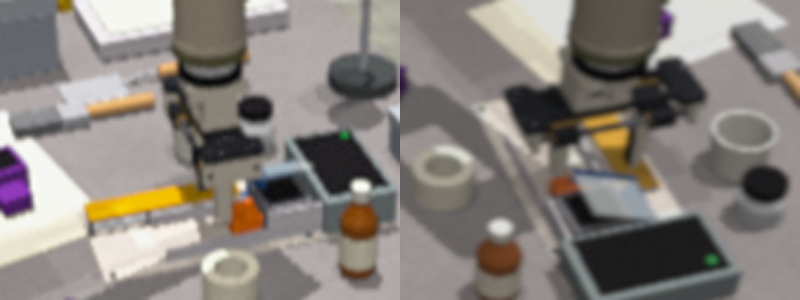

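Nearly in; continue in small steps until the force rises.

```bash
python3 -m handwheel '0.01 -0.0006 0 0 0 0;0.02 -0.001 0 0 0 0;0.03 -0.0015 0 0 0 0;0.03 -0.0015 0 0 0 0'; python3 -m handwheel '0.007 -0.0004 0 0 0 0;0.014 -0.0008 0 0 0 0;0.014 -0.0008 0 0 0 0'
```

```text
t: 6.3
tool_pos: [0.5771, 0.1516, 0.0164]
orientation: [-0.09, -3.139, -0.0]
force: [-5.5, -0.4, 6.9]
opening: 0.0698
t: 6.6
tool_pos: [0.5774, 0.1516, 0.0156]
orientation: [-0.09, -3.13, 0.0]
force: [-22.2, 1.3, 17.6]
opening: 0.0698
```

```bash
python3 - <<'E'
from h import *
s=robot.read_state();print(s['t'],s['tool_pos'],s['force'],s['wrist_torque'])
snap('side','d6.png');snap('scene','s6.png');wsnap('w6.png')
a=cv2.imread('pics/d6.png')[125:205,210:300];b=cv2.imread('pics/s6.png')[150:250,250:360]
cv2.imwrite('pics/x6.png',np.hstack([cv2.resize(a,(400,360),interpolation=2),cv2.resize(b,(400,360),interpolation=2)]))
E
```

```text
6.6 [0.57736037 0.15159184 0.01559571] [-22.23003987   1.25925339  17.57456424] [-0.01768349  3.81830763 -0.69704318]
```

View pics/x6.png

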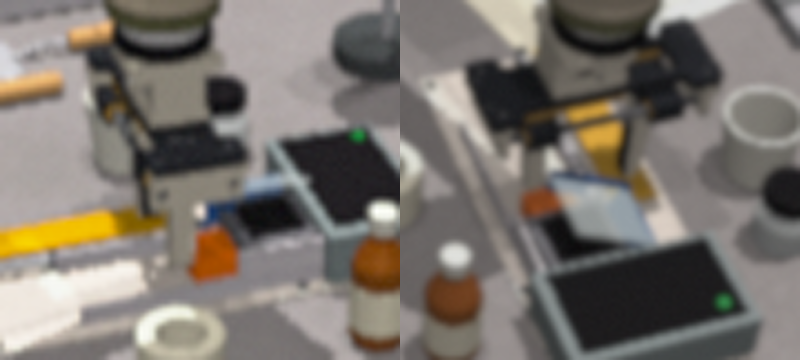

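View pics/w6.png

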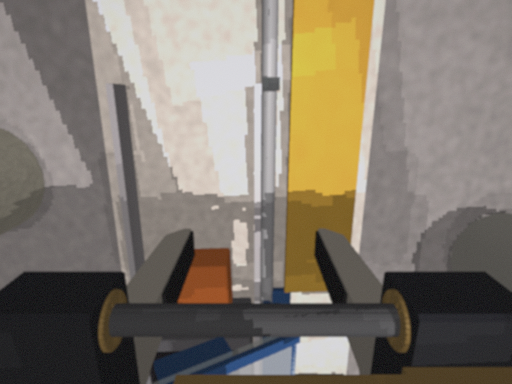

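The force jumped to 22 N with no travel, and the scene view shows the magazine body against the scanner head. Next: back off from the tab, then lift.

```bash
python3 -m handwheel '-0.015 0.0009 0 0 0 0;-0.03 0.0017 0 0 0 0;-0.045 0.0025 0 0 0 0;-0.045 0.0025 0 0 0 0'; python3 -m handwheel '0 0 0.02 0 0 0;0 0 0.05 0 0 0;0 0 0.09 0 0 0;0 0 0.14 0 0 0;0 0 0.22 0 0 0';python3 -m handwheel '0 0 0.1 0 0 0;-0.1 0 0.2 0 0 0;-0.2 0 0.3 0 0 0;-0.3 0 0.4 0 0 0;-0.35 0 0.4 0 0 0'; python3 - <<'E'
from h import *
s=robot.read_state();print(s['t'],s['tool_pos'],s['force'],s['wrist_torque'])
snap('side','d7.png');snap('scene','s7.png');wsnap('w7.png')
a=cv2.imread('pics/d7.png')[110:210,180:310];b=cv2.imread('pics/s7.png')[140:250,240:370]
cv2.imwrite('pics/x7.png',np.hstack([cv2.resize(a,(400,330),interpolation=2),cv2.resize(b,(400,330),interpolation=2)]))
E
```

```text
t: 7.15
tool_pos: [0.5702, 0.1522, 0.0178]
orientation: [0.09, 3.136, 0.001]
force: [1.8, 0.3, 5.2]
opening: 0.0699
t: 7.65
tool_pos: [0.567, 0.1518, 0.0823]
orientation: [-0.089, -3.137, 0.001]
force: [-0.2, -0.6, 0.2]
opening: 0.0698
t: 8.15
tool_pos: [0.464, 0.1526, 0.2085]
orientation: [0.088, 3.133, 0.003]
force: [1.6, -0.7, 0.2]
opening: 0.0696
8.15 [0.46396788 0.15264859 0.2084527 ] [ 1.55002179 -0.68846076  0.1618165 ] [ 0.04092355 -0.04590539  0.02269231]
```

View pics/x7.png

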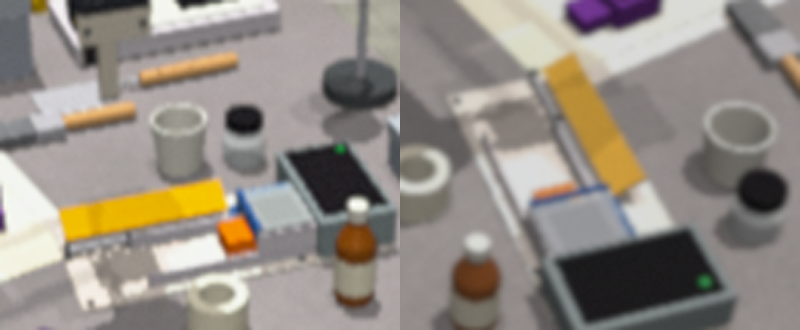

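View pics/w7.png

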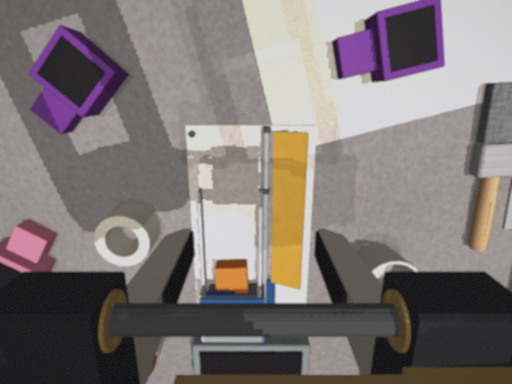

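```bash
python3 - <<'E'
from h import *
z=np.load('pics/w7.npz');im,P=z['im'],z['P'];T,K=z['T'],z['K']
def ray(u,v,zz):
    d=T[:3,:3]@np.linalg.inv(K)@np.array([u,v,1.]);return (T[:3,3]+d*(zz-T[2,3])/d[2]).round(4)
hsv=cv2.cvtColor(im,cv2.COLOR_RGB2HSV);H,S,V=[hsv[...,i].astype(int) for i in range(3)]
for u in(222,232,242):
    o=np.where((H[:,u]>3)&(H[:,u]<14)&(S[:,u]>150)&(V[:,u]>90)&(np.arange(384)>230)&(np.arange(384)<305))[0]
    b=np.where((H[:,u]>100)&(H[:,u]<130)&(S[:,u]>120)&(V[:,u]>50)&(np.arange(384)>270)&(np.arange(384)<305))[0]
    print(u,o.min(),o.max(),b, 'rear',ray(u,o.min()-.5,.028),'lip',ray(u,b.min()-.5,.049) if len(b) else '', P[o.min()+4,u].round(4))
for c,f0,f1 in(('scene','s1','s7'),('side','d1','d7')):
    for f in(f0,f1):
        y=np.load(f'pics/{f}.npz');Q=world(c,y['d']);h=cv2.cvtColor(y['im'],cv2.COLOR_RGB2HSV).astype(int)
        m=(h[...,0]>18)&(h[...,0]<26)&(h[...,1]>170)&(h[...,2]>120)&(Q[...,0]>.4)&(Q[...,0]<.63)&(Q[...,1]>.15)&(Q[...,1]<.22)&(Q[...,2]>.01)&(Q[...,2]<.06)
        p=Q[m];A=np.c_[p[:,0]-.52,p[:,1]-.187,np.ones(len(p))];k=np.linalg.lstsq(A,p[:,2],rcond=None)[0]
        print(f,len(p),'plate slope y',k[1].round(3),'z',k[2].round(4))
        b=(h[...,0]>100)&(h[...,0]<125)&(h[...,1]>60)&(Q[...,0]>.59)&(Q[...,0]<.64)&(Q[...,1]>.08)&(Q[...,1]<.15);vv,uu=np.where(b)
        print('  blue px z',np.median(Q[b][:,2]).round(4),uu.min(),uu.max(),vv.min(),vv.max())
E
```

```text
222 261 289 [292 293 294 298 299 300 301 302 303] rear [0.5727 0.107  0.028 ] lip [0.6018 0.1065 0.049 ] [0.584  0.1051 0.0192]
232 261 289 [292 293 294 298 299 300 301 302 303] rear [0.5734 0.1191 0.028 ] lip [0.6025 0.1182 0.049 ] [0.5848 0.1176 0.019 ]
242 260 292 [299 300 301 302 303] rear [0.5727 0.1313 0.028 ] lip [0.6128 0.1294 0.049 ] [0.585  0.1301 0.0174]
s1 437 plate slope y 0.424 z 0.0282
  blue px z 0.0487 283 305 202 208
s7 432 plate slope y 0.436 z 0.0281
  blue px z 0.0486 283 305 202 208
d1 436 plate slope y 0.366 z 0.0269
  blue px z 0.0445 257 264 168 180
d7 482 plate slope y 0.398 z 0.0268
  blue px z 0.0444 257 264 168 180
```

```bash
python3 - <<'E'
from h import *
for a,b in(('s1','s7'),('d1','d7')):
    A=np.load(f'pics/{a}.npz');B=np.load(f'pics/{b}.npz')
    g=(cv2.absdiff(cv2.cvtColor(A['im'],6),cv2.cvtColor(B['im'],6))>40).astype(np.uint8)
    k,l,st,c=cv2.connectedComponentsWithStats(cv2.morphologyEx(g,cv2.MORPH_CLOSE,np.ones((5,5))))
    print(a,[tuple(x) for x in st[1:] if x[4]>15])
s=robot.read_state();print(s['t'],s['force'])
E
```

```text
s1 [(np.int32(208), np.int32(0), np.int32(16), np.int32(24), np.int32(271)), (np.int32(347), np.int32(0), np.int32(40), np.int32(32), np.int32(442)), (np.int32(376), np.int32(0), np.int32(13), np.int32(2), np.int32(21)), (np.int32(155), np.int32(12), np.int32(6), np.int32(8), np.int32(30)), (np.int32(168), np.int32(16), np.int32(30), np.int32(18), np.int32(268)), (np.int32(294), np.int32(30), np.int32(13), np.int32(4), np.int32(23)), (np.int32(386), np.int32(34), np.int32(7), np.int32(19), np.int32(45)), (np.int32(242), np.int32(47), np.int32(119), np.int32(84), np.int32(3979)), (np.int32(367), np.int32(76), np.int32(11), np.int32(12), np.int32(76)), (np.int32(153), np.int32(80), np.int32(20), np.int32(13), np.int32(122)), (np.int32(193), np.int32(86), np.int32(40), np.int32(39), np.int32(482)), (np.int32(126), np.int32(99), np.int32(21), np.int32(20), np.int32(233)), (np.int32(153), np.int32(127), np.int32(149), np.int32(89), np.int32(3294))]
d1 [(np.int32(0), np.int32(0), np.int32(87), np.int32(128), np.int32(4443)), (np.int32(84), np.int32(0), np.int32(147), np.int32(57), np.int32
[... 371 characters left out ...]
.int32(115), np.int32(110), np.int32(22), np.int32(9), np.int32(104)), (np.int32(32), np.int32(130), np.int32(62), np.int32(63), np.int32(2182)), (np.int32(212), np.int32(131), np.int32(6), np.int32(10), np.int32(54)), (np.int32(7), np.int32(137), np.int32(4), np.int32(10), np.int32(17)), (np.int32(93), np.int32(146), np.int32(170), np.int32(148), np.int32(6633)), (np.int32(0), np.int32(158), np.int32(24), np.int32(24), np.int32(431)), (np.int32(36), np.int32(237), np.int32(9), np.int32(10), np.int32(61)), (np.int32(0), np.int32(250), np.int32(32), np.int32(50), np.int32(852)), (np.int32(32), np.int32(300), np.int32(56), np.int32(26), np.int32(957))]
8.3 [-0.41373783 -0.31900129  0.08473221]
```

View pics/s7.png

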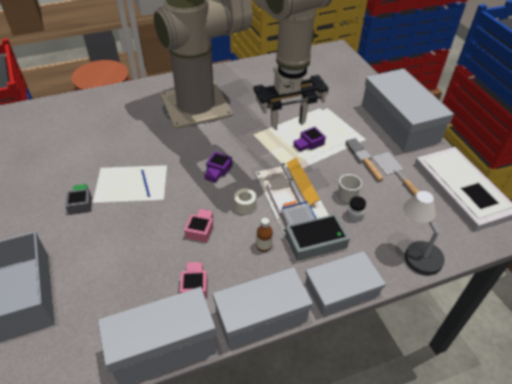

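The scene view shows every bystander where it was. The other changes are the arm and its shadow. The flap is shut, with the orange tab at about (292,204) sticking out of the mouth.

```bash
python3 -c "
from plant import robot
print(robot.close_job())"
```

```text
the job is handed in; nothing more can be done
None
```

The magazine with the orange tab is in the scanner bay, and I handed the job in at about 8.3 s of the 35 s allowed. I held the yellow plate down with one fingertip (5–7 N) and pushed the magazine in by its tab with the other. At the end stop the force rose to 22 N with no further movement. I then backed off the tab and lifted clear.

**Last checks:**
- **Magazine:** the tab sticks out of the mouth by about 28 mm, which is the home position. My first reading came out off by several mm, because the camera saw the tab's rear face and not its top edge. I corrected for that using the depth data.
- **Flap:** fully shut. The blue lip is back at the same pixels and height as at the start. The plate's height matches to 0.1 mm, and its slope came out slightly different (0.01–0.03) between readings.
- **Robot:** it touches nothing; the force reads near zero.
- **Bystanders:** by eye, all are where they were in the scene view. The automatic before/after comparison was inconclusive on this, because the arm and its shadow cover large areas.

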